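# Find the milling canister that still holds its ball, and cradle it

### The arm

A 7-joint arm with a two-finger parallel gripper is mounted at the origin on the work surface. World frame = base frame: x ahead of the robot, y to its left, z up, the work surface at z = 0. Lengths are in m, angles in rad, forces in N, time in s.
With the tool pointing down it reaches from about 0.425 to 0.875 m from the base axis. Payload 8.4 kg.
Tool frame: the origin (TCP) lies at the very end of the fingers, on their centre line; the grasp point (between the pads) lies 19 mm behind it; z points along the fingers, y is the direction in which the jaws open and shut (so a half turn about z gives the same grasp; the last joint's range is limited). The gripper opens to 87 mm and grips with 3 to 60 N. Pads are 19 mm wide; open, the fingers measure 117 mm over their backs; the gripper's body (75 mm by 190 mm) begins 51 mm behind the grasp point.
Start: joints at [-1.392, 0.333, 0.04, 1.465, -0.013, 1.343, -0.059], TCP at [0.178, 0.625, 0.223] pointing down, gripper open.
Joint ranges: [-2.58, 2.58], [-0.38, 2.09], [-1.3, 1.39], [0.25, 2.4], [-1.5, 4.64], [0.08, 2.09], [-2.65, 2.65]. Speed limits (rad/s): [2.22, 2.22, 2.79, 2.79, 3.14, 3.14, 3.14].

### API

Orientations are given as a rotation vector (axis times angle).
In Python, from bench import arm gives the robot as it stands.
- The arm moves only by the tool drive_tool, never from a script. Its argument "deltas" is a list that holds one entry, the list of rows, each a list of 7 numbers: the shift along the world's x, y, z in units of 40 mm (1.0 is 40 mm), then the turn, a rotation vector about the world's x, y, z in units of 8 degrees (1.0 is 8 degrees), then the finger opening in mm, from 0 to 87. In form: [[[tx, ty, tz, ax, ay, az, grip], ...]]. A call has 1 to 20 rows; each row shifts and turns the commanded pose from where the row before left it; what a row does not reach is not made up. A row lasts 1/10 s, in which the tool goes at most 50 mm and 8.59 degrees, less where a joint would pass 70% of its speed; a pose out of reach is approached as far as the arm can. A call is refused whole if a number of a shift passes 1 or a number of a turn 1, either way. A call with a gripper value outside its range is refused whole. The fingers move at their own pace and stop on an object; the grip force is fixed at half the most. Time passes only in rows, so rows that do not move let the fingers close. It gives the time, the measured TCP pose, the force and the opening at its end, in the units of the state.
- arm.state(): the state, without advancing time (a new reading comes with each control period).
- arm.capture(name): name is "scene" or "top"; returns a dict with "image" (420x560x3 uint8, blue, green, red), "K" (3x3 intrinsics, pixels), "position" and "attitude" of the camera in the world. Camera axes: x right, y up, looking along -z (the intrinsics and any distortion apply to the point x, -y, -z); pixel columns grow to the right and rows downward; lengths in m; the calibration is good to about 2 mm. A picture is of the moment at which its call begins. There is no depth.
- arm.close_job(): hands the job in, once; it reports no verdict.
The state is a dict: "time_s": time; "qpos": joint angles; "qd": joint speeds; "effort": joint torques, N m; "ee_pos": TCP position; "orientation": TCP orientation; "contact_force": force on the tool from outside, world axes, zero at the start; "wrist_torque": the same for the moment, N m; "width": finger opening in m.
Only numpy, scipy, OpenCV 4.12 (cv2) and the standard library are available. Lean on these libraries where they do the work, as an engineer would, in place of code of your own. Each camera call takes 0.05 s, during which the arm holds its last target.

### The job

One of the three closed milling canisters still has a loose steel ball inside. Pick them up one at a time and gently shake or rock each to and fro along its length to feel whether a ball moves inside; be sure of the one with the ball by letting the ball knock at each end a couple of times, then lay that canister level and fully home in the pocket of the unloading cradle without forcing it. Leave the other two lying where they stood without dropping or flinging anything, and leave the small jar, tube rack and box alone.

Things in the scene. Friction and masses are not known exactly. Their poses are not given: they have to be found in the camera images.
- canister_a: Closed milling canister lying flat (sizes in mm): square aluminium barrel 50 wide and high between dark end flanges 56 x 56 x 12; 170 long. Origin: centre of its underside; x along its length, y across, z up; mid-height 28 up. Grip the flat barrel sides (25 either side of the long axis, clear over the middle 146). Weights differ, 0.3 to 0.95 kg with contents, so weight is no guide.
- canister_b: Outwardly identical to canister_a, same frame. One of the three canisters, each with equal chance, holds a loose 0.19 kg steel ball, 36 across; the other two are empty. The ball rolls freely 94 from end to end of the bore when the canister is tipped or shaken lengthways, shifting its weight.
- canister_c: Outwardly identical to canister_a, same frame. Inside each canister is a straight bore, 130 long and 39 square, level along its length at mid-height.
- bore_a: The four bore walls inside canister_a, hidden from view; its origin and axes are those of canister_a. Only a ball inside can touch them.
- front_stop_a: The wall closing the -x end of the bore inside canister_a (65 from the middle), hidden from view; its origin and axes are those of canister_a. Only a ball inside can knock on it.
- rear_stop_a: The wall closing the +x end of the bore inside canister_a (65 from the middle), hidden from view; its origin and axes are those of canister_a. Only a ball inside can knock on it.
- bore_b: The four bore walls inside canister_b, hidden from view; its origin and axes are those of canister_b. Only a ball inside can touch them.
- front_stop_b: The wall closing the -x end of the bore inside canister_b (65 from the middle), hidden from view; its origin and axes are those of canister_b. Only a ball inside can knock on it.
- rear_stop_b: The wall closing the +x end of the bore inside canister_b (65 from the middle), hidden from view; its origin and axes are those of canister_b. Only a ball inside can knock on it.
- bore_c: The four bore walls inside canister_c, hidden from view; its origin and axes are those of canister_c. Only a ball inside can touch them.
- front_stop_c: The wall closing the -x end of the bore inside canister_c (65 from the middle), hidden from view; its origin and axes are those of canister_c. Only a ball inside can knock on it.
- rear_stop_c: The wall closing the +x end of the bore inside canister_c (65 from the middle), hidden from view; its origin and axes are those of canister_c. Only a ball inside can knock on it.
- cradle: Unloading cradle fixed to the bench: grey block 218 (x) by 104 (y), 20 high, with a central pocket 178 (x) by 64 (y), 12 deep, mouth chamfered 4. A canister lies in it lengthways, either way round. Origin: centre of the block's underside, z up. Its rim is 12 above the pocket floor: grip the canister more than 14 above its underside, so that the fingers clear it. Sizes in mm.
- cradle_floor (a point): Centre of the cradle's pocket floor, 8 above the bench; axes as the cradle's. The origin of a fully seated canister lies here, within the pocket's play of 4 mm each way.
- jar: Bystander: short capped glass jar, 60 across, 70 high; origin at the centre of its underside.
- tube_rack: Bystander: tube rack, 200 (its x) by 92 by 60, with capped tubes up to 115 high; origin at the centre of its underside.
- tip_box: Bystander: dark box 85 (x) by 70 by 60 high; origin at the centre of its underside.
Not all that is in view belongs to the job. Leave any orange or red look-alike of the canister_b alone. What is shaped like the canister_c but purple is not meant.

How it is judged:
By the outcome, as a careful person would: the job done as asked, in the order asked, and still so for the second after the job is handed in, with the robot touching nothing.
It also fails if it takes over 72 s, if anything falls off the work surface, if the arm or the gripper's body presses on something with over 40 N, if the wrist force passes 120 N, or if a joint passes its speed limit or range.

## Working session

There is one attempt and no reset: what is moved stays moved. The work goes in short steps, Python scripts to look and compute and a tool call to move; the robot and the scene stay as the last step left them, time stands still between calls to the robot, and variables do not carry over. Pictures are saved under pics/ and viewed, and the job is handed in when it is done.

Besides the shell and the picture viewer there is one more tool, called after "Emit:" by a JSON object that holds its "fn" and its "kwargs", one argument or row to a line. drive_tool: Moves the arm, as the interface text tells. Its arguments: {"type":"object","properties":{"deltas":{"type":"array","items":{"type":"array","items":{"type":"array","items":{"type":"number"}}}}},"required":["deltas"]}

```bash
mkdir -p pics; ls
python3 - <<'E'
from bench import arm
import cv2,json,numpy as np
print(arm.state())
for n in("scene","top"):
    c=arm.capture(n); cv2.imwrite(f"pics/{n}0.png",c["image"])
    print(n,c["K"],c["position"],c["attitude"],[k for k in c])
    np.savez(f"{n}0.npz",**{k:np.array(v) for k,v in c.items()})
E
```

```text
pics
{'time_s': 0.0, 'qpos': array([-1.3922276 ,  0.33393394,  0.03988807,  1.46629447, -0.01338684,
        1.34330147, -0.05855286]), 'qd': array([ 0.00032971, -0.0001131 , -0.00023995, -0.00100391, -0.00033986,
        0.00111737,  0.00156766]), 'effort': array([ 1.05306322e-04, -6.56356144e+01,  1.33534145e+00, -4.03799200e+01,
       -5.96879725e-02,  4.47654014e-02,  1.28384549e-04]), 'ee_pos': array([0.17814715, 0.62460912, 0.22163324]), 'orientation': array([-4.35028558e-01, -3.11122434e+00,  2.62046933e-03]), 'contact_force': array([0.31474756, 0.41742989, 0.31947712]), 'wrist_torque': array([0.04749884, 0.02048919, 0.04469476]), 'width': 0.08717320651305244}
scene [[449.01506694   0.         279.44477455]
 [  0.         449.01506694 202.74446174]
 [  0.           0.           1.        ]] [ 1.40587571 -0.39082568  0.67809338] [0.85273141 0.55389506 1.06156275] ['image', 'K', 'position', 'attitude']
top [[392.90564236   0.         282.52890477]
 [  0.         392.90564236 203.14058579]
 [  0.           0.           1.        ]] [ 0.3332717  -0.01752192  1.02785163] [ 0.18886653 -0.16859767 -1.45279474] ['image', 'K', 'position', 'attitude']
```

View pics/scene0.png

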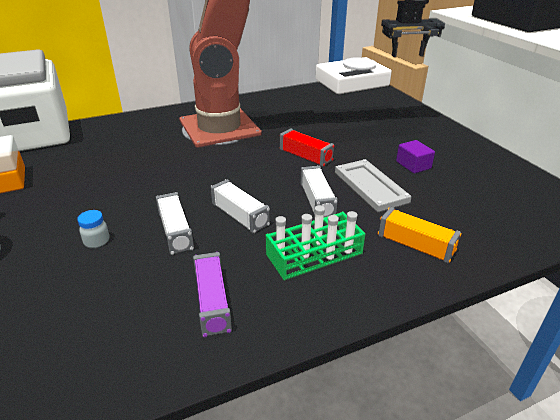

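View pics/top0.png

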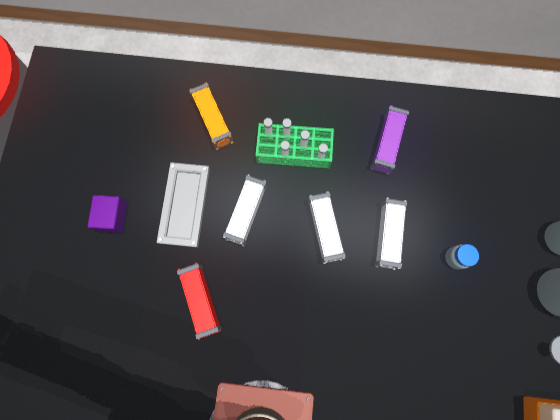

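The scene shows three grey-white aluminium canisters. In the top view they are at about (245,210), (327,227) and (392,233). The red (198,300), orange (211,116) and purple (391,140) ones are look-alikes and stay put. The grey cradle is at (183,205). I'll confirm this in enlarged crops.

Run:
```python
import cv2
t=cv2.imread("pics/top0.png"); s=cv2.imread("pics/scene0.png")
cv2.imwrite("pics/t_crop.png",cv2.resize(t[150:280,220:420],None,fx=4,fy=4,interpolation=cv2.INTER_CUBIC))
cv2.imwrite("pics/t_cr.png",cv2.resize(t[150:260,140:280],None,fx=5,fy=5,interpolation=cv2.INTER_CUBIC))
cv2.imwrite("pics/s_crop.png",cv2.resize(s[150:260,150:350],None,fx=4,fy=4,interpolation=cv2.INTER_CUBIC))
cv2.imwrite("pics/s_cr.png",cv2.resize(s[140:220,290:420],None,fx=6,fy=6,interpolation=cv2.INTER_CUBIC))
```

```text
(no output)
```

View pics/t_crop.png

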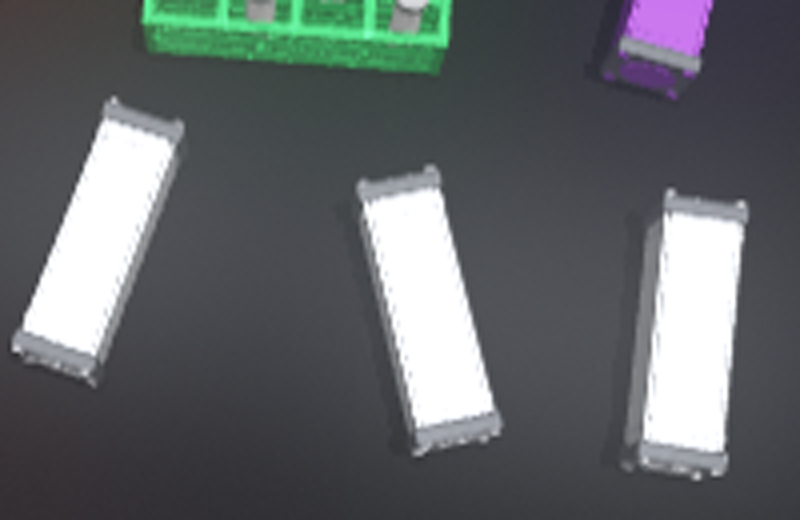

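View pics/t_cr.png

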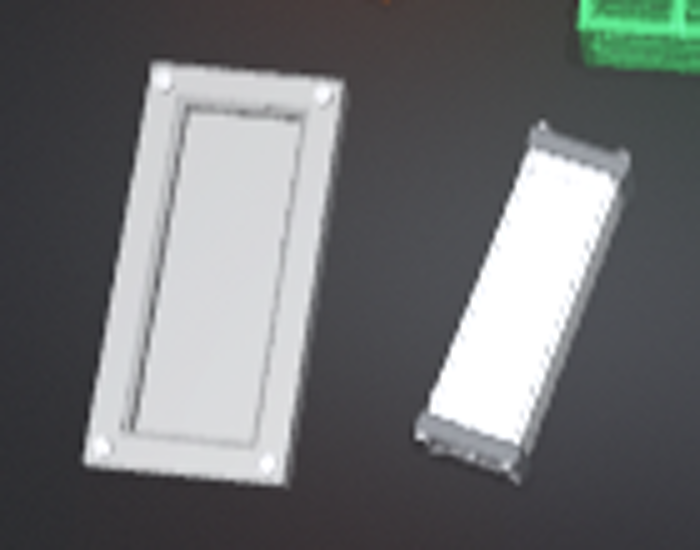

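View pics/s_crop.png

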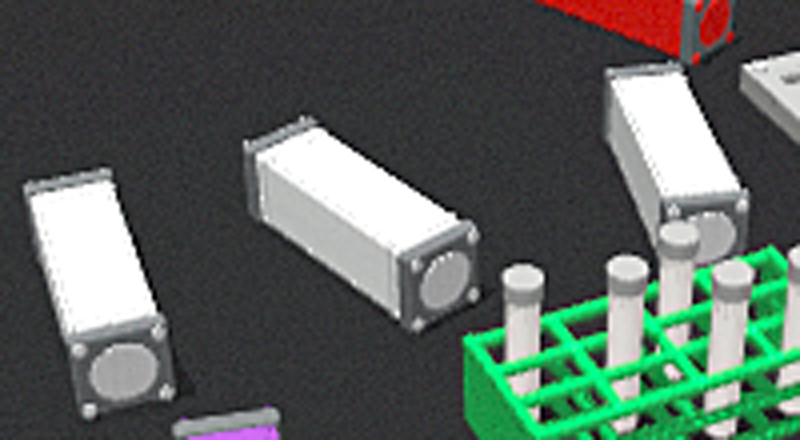

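View pics/s_cr.png

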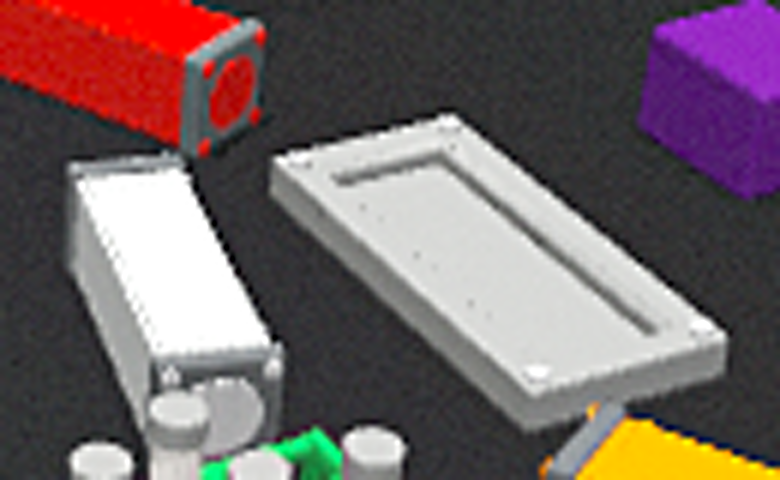

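```bash
cat > h.py <<'E'
import numpy as np,cv2
from scipy.spatial.transform import Rotation as R
from scipy.optimize import least_squares
def load(n):
    d=np.load(n); return d
def proj(d,P):
    P=np.atleast_2d(P); c=(P-d["position"])@R.from_rotvec(d["attitude"]).as_matrix()
    c=c*[1,-1,-1]; p=c@d["K"].T; return p[:,:2]/p[:,2:]
def ray(d,uv):
    v=np.linalg.inv(d["K"])@[uv[0],uv[1],1]; v=v*[1,-1,-1]
    return d["position"],R.from_rotvec(d["attitude"]).as_matrix()@v
def atz(d,uv,z):
    o,v=ray(d,uv); return o+v*(z-o[2])/v[2]
def tri(obs):
    A=np.zeros((3,3));b=np.zeros(3)
    for d,uv in obs:
        o,v=ray(d,uv); v=v/np.linalg.norm(v); M=np.eye(3)-np.outer(v,v);A+=M;b+=M@o
    return np.linalg.solve(A,b)
def rect(hx,hy,x,y,yaw,z):
    c,s=np.cos(yaw),np.sin(yaw)
    return np.array([[x+c*a*hx-s*b*hy,y+s*a*hx+c*b*hy,z] for a,b in((1,1),(1,-1),(-1,-1),(-1,1))])
def quads(img,thr,box=None):
    m=(img.min(2)>=thr).astype(np.uint8)
    m=cv2.morphologyEx(m,cv2.MORPH_OPEN,np.ones((3,3),np.uint8))
    cs,_=cv2.findContours(m,cv2.RETR_EXTERNAL,cv2.CHAIN_APPROX_NONE)
    return [c for c in cs if 200<cv2.contourArea(c)<6000]
E
python3 - <<'E'
from h import *
for n in("top","scene"):
    d=load(n+"0.npz")
    for c in quads(d["image"],244 if n=="top" else 235):
        r=cv2.minAreaRect(c); q=cv2.approxPolyDP(c,5,True)[:,0]
        print(n,cv2.contourArea(c),np.round(r[0],1),np.round(r[1],1),q.tolist())
t=load("top0.npz");s=load("scene0.npz")
ct=np.array([[150,62],[345,80],[288,487],[85,465]])/5+[140,150]-.4
cs=np.array([[533,392],[272,158],[452,113],[728,335]])/6+[290,140]-.42
print([atz(t,u,.02).round(4).tolist() for u in ct]);print([atz(s,u,.02).round(4).tolist() for u in cs])
def f(p):
    P=np.array(rect(.109,.052,*p)); P=P
    return np.r_[(proj(t,P)-ct).ravel(),(proj(s,P)-cs[[3,0,1,2]][ORD]).ravel()]
# try orderings
best=None
import itertools
for sh in range(4):
  for dirn in(1,-1):
    ORD=[(sh+dirn*i)%4 for i in range(4)]
    r=least_squares(f,[.5,.25,-.2,.02])
    if best is None or r.cost<best[0]: best=(r.cost,r.x,r.fun,ORD)
print(best)
E
```

```text
top 888.0 [393.4 232.6] [18.4 56.6] [[388, 204], [383, 259], [398, 261], [404, 208]]
top 893.0 [326.7 226.3] [56.8 18.7] [[315, 200], [324, 254], [341, 252], [329, 198]]
top 862.5 [244.3 208.6] [18.  55.5] [[251, 182], [227, 228], [239, 236], [261, 189]]
scene 657.0 [172.2 213.2] [36.4 21.3] [[177, 196], [158, 199], [169, 231], [187, 227]]
scene 542.0 [238.7 196.8] [44.7 15. ] [[219, 186], [245, 210], [260, 205], [231, 183]]
scene 470.0 [318.  183.5] [36.  16.9] [[304, 171], [315, 196], [333, 196], [320, 169]]
scene 356.0 [26.6 88. ] [12.4 55. ] [[52, 76], [49, 82], [0, 88], [0, 95], [49, 89]]
scene 612.5 [353.4  67.2] [19.5 71.6] [[317, 64], [338, 79], [346, 70], [343, 62], [390, 71], [368, 58]]
scene 1075.0 [499.1  22.2] [129.9  19.8] [[435, 10], [559, 49], [559, 29], [525, 33], [472, 18], [472, 6]]
[[0.6489, 0.325, 0.02], [0.6505, 0.2187, 0.02], [0.4299, 0.214, 0.02], [0.4296, 0.3197, 0.02]]
[[0.6479, 0.2211, 0.02], [0.4297, 0.2177, 0.02], [0.4266, 0.3225, 0.02], [0.6455, 0.3246, 0.02]]
(np.float64(0.7987924914055798), array([0.53954915, 0.26919338, 0.01808122, 0.02175821]), array([ 0.39736409,  0.32444459, -0.3640741 ,  0.1262766 , -0.52179681,
       -0.73930681, -0.01913267, -0.08738311,  0.17843102, -0.02502815,
       -0.19531725, -0.06253557, -0.38985768, -0.07402043, -0.32220437,
        0.15254884]), [0, 1, 2, 3])
```

```bash
cat >> h.py <<'E'
def fitcan(obs,p0,zfix=None):
    # obs: list of (d, contour); contour pts are pixel centres -> polygon 0.5px outside
    def f(p):
        q=p if zfix is None else np.r_[p,zfix]
        out=[]
        for d,c in obs:
            poly=proj(d,rect(.073,.025,*q)).astype(np.float32).reshape(-1,1,2)
            out+=[cv2.pointPolygonTest(poly,(float(a),float(b)),True)-.5 for a,b in c[:,0]]
        return np.array(out)
    return least_squares(f,p0 if zfix is None else p0[:3],loss="soft_l1",diff_step=1e-4,x_scale=[.01,.01,.05,.01][:4 if zfix is None else 3])
E
python3 - <<'E'
from h import *
t=load("top0.npz");s=load("scene0.npz")
T=sorted([c for c in quads(t["image"],244)],key=lambda c:c[:,0,0].mean())
S=sorted([c for c in quads(s["image"],235) if c[:,0,1].mean()>120],key=lambda c:-c[:,0,0].mean())
for a,b in zip(T,S):
    ca,cb=cv2.minAreaRect(a)[0],cv2.minAreaRect(b)[0]
    X=tri([(t,ca),(s,cb)])
    vx,vy,x0,y0=cv2.fitLine(a,cv2.DIST_L2,0,.01,.01).ravel()
    P=atz(t,(x0,y0),.053);Q=atz(t,(x0+20*vx,y0+20*vy),.053);D=Q-P;yaw=np.arctan(D[1]/D[0])
    print("tri",X.round(4),"yaw",round(yaw,3),"top only",P.round(4))
    for o in([(t,a),(s,b)],[(t,a)],[(s,b)]):
        r=fitcan(o,[X[0],X[1],yaw,.053],zfix=None if len(o)==2 else .053); print("  ",r.x.round(4),r.cost/len(r.fun))
d=t
print("rack corners top",[atz(t,u,.06).round(3).tolist() for u in((259,124),(333,128),(332,166),(257,163))])
print("purple cube",atz(t,(105,213),.06).round(3),"jar",atz(t,(466,256),.07).round(3),"red",atz(t,(198,300),.05).round(3),"purple",atz(t,(391,140),.05).round(3),"orange",atz(t,(211,116),.05).round(3))
E
```

```text
tri [0.5371 0.1036 0.0503] yaw -0.246 top only [0.5369 0.1039 0.053 ]
   [ 0.5367  0.1036 -0.2283  0.0535] 0.41537394284023005
   [ 0.5376  0.1036 -0.2344] 0.5499530822470305
   [ 0.5345  0.104  -0.22  ] 0.16463898992550538
tri [ 0.5146 -0.1085  0.0518] yaw 0.327 top only [ 0.5139 -0.1091  0.053 ]
   [ 0.5151 -0.1084  0.3227  0.0533] 0.450319063587909
   [ 0.5155 -0.1085  0.3233] 0.5678691357741437
   [ 0.5139 -0.1084  0.3212] 0.2625341818279641
tri [ 0.5173 -0.2759  0.0517] yaw -0.027 top only [ 0.5173 -0.276   0.053 ]
   [ 0.5176 -0.275  -0.0311  0.0539] 0.4818769112099479
   [ 0.5181 -0.2755 -0.0354] 0.6615422529549131
   [ 0.5158 -0.2746 -0.0303] 0.20177693420339723
rack corners top [[0.768, 0.094, 0.06], [0.778, -0.102, 0.06], [0.672, -0.108, 0.06], [0.659, 0.086, 0.06]]
purple cube [0.485 0.449 0.06 ] jar [ 0.476 -0.449  0.07 ] red [0.301 0.185 0.05 ] purple [ 0.765 -0.259  0.05 ] orange [0.781 0.227 0.05 ]
```

Stereo puts the canister tops at 0.053–0.054 m, which matches the text. The poses are:

| Item | x, y (m) | Yaw (rad) |
|---|---|---|
| Canister L | 0.537, 0.104 | −0.23 |
| Canister M | 0.515, −0.108 | +0.32 |
| Canister R | 0.518, −0.275 | −0.03 |
| Cradle | 0.540, 0.269 | 0.018 |

I'll go above L first.

Emit:
{"fn": "drive_tool", "kwargs": {
  "deltas": [
    [[0.35,-0.5,0,0,0,0,87],[0.69,-1,0,0,0,0.1,87],[0.69,-1,0,0,0,0.1,87],[0.69,-1,0,0,0,0.1,87],[0.69,-1,0,0,0,0.05,87],[0.69,-1,0,0,0,0,87],[0.69,-1,0,0,0,0,87],[0.69,-1,0,0,0,0,87],[0.69,-1,0,0,0,0,87],[0.69,-1,0,0,0,0,87],[0.69,-1,0,0,0,0,87],[0.69,-1,0,0,0,0,87],[0.69,-1,0,0,0,0,87],[0.35,-0.5,0,0,0,0,87],[0,0,0,0,0,0,87],[0,0,0,0,0,0,87],[0,0,0,0,0,0,87]]
  ]
}}

```text
time_s: 1.8
ee_pos: [0.5368, 0.1064, 0.2222]
orientation: [-0.356, -3.121, -0.0]
contact_force: [0.4, 0.3, -0.2]
width: 0.0867
```

```bash
cat >> h.py <<'E'
def st(tgt=None):
    from bench import arm
    s=arm.state(); m=R.from_rotvec(s["orientation"]).as_matrix()
    print("t",round(s["time_s"],2),"p",s["ee_pos"].round(4),"jaw",round(np.degrees(np.arctan2(m[1,1],m[0,1]))%180,2),"zax",m[:,2].round(4),"F",s["contact_force"].round(2),"T",s["wrist_torque"].round(3),"w",round(s["width"]*1000,1),"q",s["qpos"].round(2))
    if tgt: print("units to go",((np.array(tgt)-s["ee_pos"])/.04).round(3))
    return s
E
python3 -c "
from h import *
st([.537,.1037,.018])"
```

```text
t 1.8 p [0.5368 0.1064 0.2222] jaw 76.98 zax [-8.e-04  2.e-04 -1.e+00] F [ 0.38  0.28 -0.16] T [-0.017  0.052  0.003] w 86.7 q [-0.74  0.12  0.51  1.74 -0.06  1.29  1.13]
units to go [ 5.000e-03 -6.700e-02 -5.106e+00]
```

Emit:
{"fn": "drive_tool", "kwargs": {
  "deltas": [
    [[0,-0.07,-0.5,0,0,0,87],[0,0,-1,0,0,0,87],[0,0,-1,0,0,0,87],[0,0,-1,0,0,0,87],[0,0,-0.8,0,0,0,87],[0,0,-0.5,0,0,0,87],[0,0,-0.3,0,0,0,87],[0,0,0,0,0,0,87],[0,0,0,0,0,0,40],[0,0,0,0,0,0,40],[0,0,0,0,0,0,40],[0,0,0,0,0,0,40],[0,0,0,0,0,0,40],[0,0,0,0,0,0,40]]
  ]
}}

```text
time_s: 3.2
ee_pos: [0.5377, 0.1027, 0.0189]
orientation: [0.359, 3.12, 0.001]
contact_force: [-0.0, 2.1, 3.2]
width: 0.0499
```

```bash
python3 -c "
from h import *
st([.537,.1037,.018])"
```

```text
t 3.2 p [0.5377 0.1027 0.0189] jaw 76.89 zax [ 6.e-04  6.e-04 -1.e+00] F [-0.03  2.13  3.18] T [ 0.306  0.039 -0.085] w 49.9 q [-0.67  0.35  0.47  1.95 -0.2   0.89  1.25]
units to go [-0.019  0.026 -0.022]
```

Gripped at 49.9 mm. I'll lift and settle.

Emit:
{"fn": "drive_tool", "kwargs": {
  "deltas": [
    [[0,0,0.2,0,0,0,40],[0,0,0.4,0,0,0,40],[0,0,0.7,0,0,0,40],[0,0,0.7,0,0,0,40],[0,0,0.6,0,0,0,40],[0,0,0.4,0,0,0,40],[0,0,0,0,0,0,40],[0,0,0,0,0,0,40],[0,0,0,0,0,0,40]]
  ]
}}

```text
time_s: 4.1
ee_pos: [0.5364, 0.102, 0.1371]
orientation: [-0.359, -3.119, 0.002]
contact_force: [-0.4, -1.4, -6.3]
width: 0.0498
```

```bash
python3 -c "
from h import *
st()"
```

```text
t 4.1 p [0.5364 0.102  0.1371] jaw 76.88 zax [-0.0023 -0.001  -1.    ] F [-0.41 -1.37 -6.35] T [-0.01  -0.006  0.042] w 49.8 q [-0.72  0.2   0.51  1.85 -0.11  1.13  1.17]
```

Emit:
{"fn": "drive_tool", "kwargs": {
  "deltas": [
    [[0,0,0,0.12,0.49,0,40],[0,0,0,0.12,0.49,0,40],[0,0,0,0,0,0,40],[0,0,0,0,0,0,40],[0,0,0,0,0,0,40],[0,0,0,0,0,0,40],[0,0,0,0,0,0,40],[0,0,0,0,0,0,40]]
  ]
}}

```text
time_s: 4.9
ee_pos: [0.5373, 0.1025, 0.1388]
orientation: [-0.342, -2.983, -0.027]
contact_force: [-0.3, 0.0, -6.5]
width: 0.0498
```

```bash
python3 -c "
from h import *
st()"
```

```text
t 4.9 p [0.5373 0.1025 0.1388] jaw 76.9 zax [-0.1358  0.0336 -0.9902] F [-0.34  0.03 -6.5 ] T [-0.067 -0.363 -0.016] w 49.8 q [-0.65  0.3   0.52  1.74 -0.21  1.28  1.27]
```

Emit:
{"fn": "drive_tool", "kwargs": {
  "deltas": [
    [[0,0,0,-0.12,-0.49,0,40],[0,0,0,-0.12,-0.49,0,40],[0,0,0,-0.12,-0.49,0,40],[0,0,0,-0.12,-0.49,0,40],[0,0,0,0,0,0,40],[0,0,0,0,0,0,40],[0,0,0,0,0,0,40],[0,0,0,0,0,0,40],[0,0,0,0,0,0,40],[0,0,0,0,0,0,40]]
  ]
}}

```text
time_s: 5.9
ee_pos: [0.5377, 0.1019, 0.1384]
orientation: [0.344, 2.982, -0.027]
contact_force: [-0.1, -0.4, -6.1]
width: 0.0498
```

```bash
python3 -c "
from h import *
st()"
```

```text
t 5.9 p [0.5377 0.1019 0.1384] jaw 76.84 zax [ 0.1359 -0.0339 -0.9901] F [-0.12 -0.42 -6.07] T [0.112 0.394 0.025] w 49.8 q [-0.8   0.09  0.51  1.96  0.03  0.98  1.03]
```

Emit:
{"fn": "drive_tool", "kwargs": {
  "deltas": [
    [[0,0,0,0.12,0.49,0,40],[0,0,0,0.12,0.49,0,40],[0,0,0,0.12,0.49,0,40],[0,0,0,0.12,0.49,0,40],[0,0,0,0.12,0.49,0,40],[0,0,0,0.12,0.49,0,40],[0,0,0,0,0,0,40],[0,0,0,0,0,0,40],[0,0,0,0,0,0,40],[0,0,0,0,0,0,40],[0,0,0,0,0,0,40]]
  ]
}}

```text
time_s: 7.0
ee_pos: [0.5373, 0.1027, 0.139]
orientation: [-0.326, -2.844, -0.052]
contact_force: [0.2, 0.2, -5.5]
width: 0.0501
```

```bash
python3 -c "
from h import *
st()"
```

```text
t 7.0 p [0.5373 0.1027 0.139 ] jaw 76.9 zax [-0.269   0.0664 -0.9609] F [ 0.17  0.22 -5.53] T [-0.234 -0.681 -0.045] w 50.1 q [-0.6   0.42  0.53  1.63 -0.3   1.43  1.34]
```

Emit:
{"fn": "drive_tool", "kwargs": {
  "deltas": [
    [[0,0,0,-0.12,-0.49,0,40],[0,0,0,-0.12,-0.49,0,40],[0,0,0,-0.12,-0.49,0,40],[0,0,0,-0.12,-0.49,0,40],[0,0,0,-0.12,-0.49,0,40],[0,0,0,-0.12,-0.49,0,40],[0,0,0,-0.12,-0.49,0,40],[0,0,0,-0.12,-0.49,0,40],[0,0,0,0,0,0,40],[0,0,0,0,0,0,40],[0,0,0,0,0,0,40],[0,0,0,0,0,0,40],[0,0,0,0,0,0,40]]
  ]
}}

```text
time_s: 8.3
ee_pos: [0.5378, 0.1019, 0.1385]
orientation: [0.328, 2.843, -0.052]
contact_force: [-0.5, -0.0, -5.6]
width: 0.0501
```

```bash
python3 -c "
from h import *
st()"
```

```text
t 8.3 p [0.5378 0.1019 0.1385] jaw 76.8 zax [ 0.2695 -0.0668 -0.9607] F [-0.45 -0.04 -5.6 ] T [0.106 0.675 0.   ] w 50.1 q [-0.88  0.    0.51  2.06  0.21  0.86  0.85]
```

Suggestive but noisy. I'll average several readings at each tilt, including small tilts, to isolate the moment step the ball would add.

```bash
cat >> h.py <<'E'
def avg(n=10,jaw=None):
    from bench import arm
    T=[];F=[]
    for i in range(n):
        s=arm.state();T.append(s["wrist_torque"]);F.append(s["contact_force"]); arm.capture("top")
    m=R.from_rotvec(s["orientation"]).as_matrix(); a=m[:,1]*np.sign(m[1,1]); T=np.array(T);lx=np.cross(a,[0,0,1])
    sn=np.dot(m[:,2],np.r_[lx[:2]/np.linalg.norm(lx[:2]),0])
    print("t",round(s["time_s"],2),"sin tilt",round(sn,4),"Tjaw",(T@a).mean().round(4),"+-",((T@a).std()/n**.5).round(4),"F",np.mean(F,0).round(2),"p",s["ee_pos"].round(4))
E
python3 -c "
from h import *
avg(8)"
```

```text
t 8.65 sin tilt 0.2779 Tjaw 0.6951 +- 0.0082 F [-0.06 -0.37 -5.76] p [0.5375 0.1022 0.1385]
```

Emit:
{"fn": "drive_tool", "kwargs": {
  "deltas": [
    [[0,0,0,0.12,0.49,0,40],[0,0,0,0.12,0.49,0,40],[0,0,0,0.12,0.49,0,40],[0,0,0,0,0,0,40],[0,0,0,0,0,0,40],[0,0,0,0,0,0,40]]
  ]
}}

```text
time_s: 9.3
ee_pos: [0.537, 0.1024, 0.1383]
orientation: [0.35, 3.051, -0.014]
contact_force: [-0.1, -0.1, -5.0]
width: 0.0498
```

```bash
python3 -c "
from h import *
avg(8)"
```

```text
t 9.65 sin tilt 0.0707 Tjaw 0.1871 +- 0.0095 F [-0.1  -0.05 -5.88] p [0.5373 0.1024 0.1387]
```

Emit:
{"fn": "drive_tool", "kwargs": {
  "deltas": [
    [[0,0,0,0.12,0.49,0,40],[0,0,0,0.12,0.49,0,40],[0,0,0,0,0,0,40],[0,0,0,0,0,0,40],[0,0,0,0,0,0,40],[0,0,0,0,0,0,40],[0,0,0,0,0,0,40],[0,0,0,0,0,0,40],[0,0,0,0,0,0,40]]
  ]
}}

```text
time_s: 10.6
ee_pos: [0.5374, 0.1024, 0.1387]
orientation: [-0.351, -3.052, -0.014]
contact_force: [0.7, 0.5, -6.2]
width: 0.0497
```

```bash
python3 -c "
from h import *
avg(8)"
```

```text
t 10.95 sin tilt -0.0704 Tjaw -0.1759 +- 0.0101 F [ 0.12  0.22 -5.84] p [0.5375 0.1022 0.1385]
```

Emit:
{"fn": "drive_tool", "kwargs": {
  "deltas": [
    [[0,0,0,0.12,0.49,0,40],[0,0,0,0.12,0.49,0,40],[0,0,0,0.12,0.49,0,40],[0,0,0,0,0,0,40],[0,0,0,0,0,0,40],[0,0,0,0,0,0,40]]
  ]
}}

```text
time_s: 11.6
ee_pos: [0.5373, 0.1024, 0.1387]
orientation: [-0.327, -2.844, -0.051]
contact_force: [-0.7, -0.7, -5.0]
width: 0.0499
```

```bash
python3 -c "
from h import *
avg(8)"
```

```text
t 11.95 sin tilt -0.2775 Tjaw -0.6719 +- 0.0077 F [-0.13 -0.1  -5.55] p [0.5374 0.1025 0.1388]
```

Canister L extrapolates to a zero-tilt moment step of 0.01 ± 0.01 N m, where a ball would give about 0.087. It is empty, so I'll put it back where it stood.

Emit:
{"fn": "drive_tool", "kwargs": {
  "deltas": [
    [[0,0,-0.3,-0.12,-0.49,0,40],[0,0,-0.5,-0.12,-0.49,0,40],[0,0,-0.6,-0.12,-0.49,0,40],[0,0,-0.6,-0.12,-0.49,0,40],[0,0,-0.4,0,0,0,40],[0,0,-0.3,0,0,0,40],[0,0,-0.15,0,0,0,40],[0,0,-0.08,0,0,0,40],[0,0,-0.07,0,0,0,40],[0,0,0,0,0,0,40],[0,0,0,0,0,0,40]]
  ]
}}

```text
time_s: 13.1
ee_pos: [0.538, 0.1022, 0.0189]
orientation: [0.359, 3.12, 0.0]
contact_force: [0.4, -0.3, -5.6]
width: 0.0493
```

```bash
python3 -c "
from h import *
st()"
```

```text
t 13.1 p [0.538  0.1022 0.0189] jaw 76.86 zax [ 7.e-04  2.e-04 -1.e+00] F [ 0.37 -0.27 -5.63] T [ 0.02   0.032 -0.013] w 49.3 q [-0.74  0.36  0.55  1.95 -0.24  0.89  1.28]
```

Emit:
{"fn": "drive_tool", "kwargs": {
  "deltas": [
    [[0,0,-0.02,0,0,0,40],[0,0,-0.02,0,0,0,40],[0,0,0,0,0,0,40]]
  ]
}}

```text
time_s: 13.4
ee_pos: [0.538, 0.1022, 0.0188]
orientation: [0.359, 3.121, 0.002]
contact_force: [-8.2, -1.9, 17.3]
width: 0.0497
```

```bash
python3 -c "
from h import *
st()"
```

```text
t 13.4 p [0.538  0.1022 0.0188] jaw 76.86 zax [ 4.0e-04  1.1e-03 -1.0e+00] F [-8.24 -1.93 17.32] T [-0.692  1.908  0.059] w 49.7 q [-0.74  0.36  0.55  1.95 -0.24  0.89  1.28]
```

Emit:
{"fn": "drive_tool", "kwargs": {
  "deltas": [
    [[0,0,0,0,0,0,87],[0,0,0,0,0,0,87],[0,0,0,0,0,0,87],[0,0,0,0,0,0,87],[0,0,0,0,0,0,87],[0,0,0.5,0,0,0,87],[0,0,0.9,0,0,0,87],[0,0,0.9,0,0,0,87],[0,-0.4,0.7,0,0,0.5,87],[-0.1,-0.8,0,0,0,0.8,87],[-0.1,-0.9,0,0,0,0.8,87],[-0.1,-0.9,0,0,0,0.8,87],[-0.1,-0.9,0,0,0,0.7,87],[-0.1,-0.8,0,0,0,0.35,87],[-0.08,-0.57,0,0,0,0,87],[0,0,0,0,0,0,87],[0,0,0,0,0,0,87]]
  ]
}}

```text
time_s: 15.1
ee_pos: [0.5142, -0.1087, 0.1369]
orientation: [-0.502, 3.101, 0.0]
contact_force: [1.5, 0.9, 0.0]
width: 0.0869
```

```bash
python3 -c "
from h import *
st([.515,-.1085,.0185])
from bench import arm
c=arm.capture('top');cv2.imwrite('pics/top1.png',c['image'])"
```

```text
t 15.1 p [ 0.5142 -0.1087  0.1369] jaw 108.4 zax [ 0.e+00  2.e-04 -1.e+00] F [1.48 0.92 0.01] T [ 0.056 -0.002 -0.008] w 86.9 q [-0.49  0.16  0.68  1.9  -0.11  1.12  2.12]
units to go [ 0.02   0.006 -2.96 ]
```

View pics/top1.png

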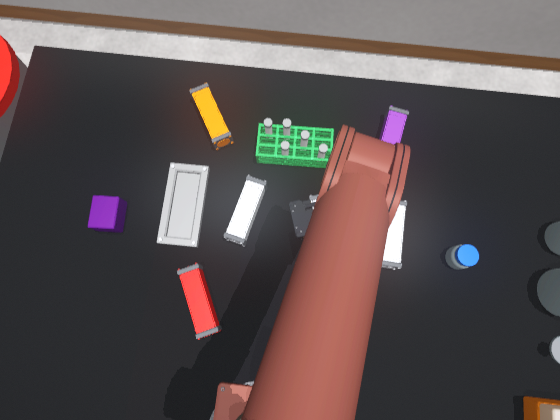

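L lies back at (245,210), as before. Next is M: descend, grip and lift.

Emit:
{"fn": "drive_tool", "kwargs": {
  "deltas": [
    [[0.02,0,-0.4,0,0,0,87],[0,0,-0.8,0,0,0,87],[0,0,-0.8,0,0,0,87],[0,0,-0.6,0,0,0,87],[0,0,-0.36,0,0,0,87],[0,0,0,0,0,0,87],[0,0,0,0,0,0,40],[0,0,0,0,0,0,40],[0,0,0,0,0,0,40],[0,0,0,0,0,0,40],[0,0,0,0,0,0,40],[0,0,0,0,0,0,40]]
  ]
}}

```text
time_s: 16.35
ee_pos: [0.5152, -0.1084, 0.0188]
orientation: [-0.504, 3.1, 0.001]
contact_force: [-1.6, 1.7, 2.4]
width: 0.0501
```

```bash
python3 -c "
from h import *
st()"
```

```text
t 16.35 p [ 0.5152 -0.1084  0.0188] jaw 108.48 zax [ 3.e-04  4.e-04 -1.e+00] F [-1.64  1.66  2.41] T [ 0.282  0.337 -0.021] w 50.1 q [-0.42  0.34  0.63  2.   -0.26  0.88  2.24]
```

Emit:
{"fn": "drive_tool", "kwargs": {
  "deltas": [
    [[0,0,0.2,0,0,0,40],[0,0,0.4,0,0,0,40],[0,0,0.7,0,0,0,40],[0,0,0.7,0,0,0,40],[0,0,0.6,0,0,0,40],[0,0,0.4,0,0,0,40],[0,0,0,0,0,0,40],[0,0,0,0,0,0,40]]
  ]
}}

```text
time_s: 17.15
ee_pos: [0.5145, -0.1084, 0.1379]
orientation: [0.505, -3.1, -0.001]
contact_force: [0.4, -0.8, -6.4]
width: 0.0494
```

```bash
python3 -c "
from h import *
st()"
```

```text
t 17.15 p [ 0.5145 -0.1084  0.1379] jaw 108.49 zax [-7.e-04  2.e-04 -1.e+00] F [ 0.39 -0.78 -6.41] T [ 0.008 -0.016  0.004] w 49.4 q [-0.5   0.16  0.69  1.9  -0.11  1.12  2.13]
```

Emit:
{"fn": "drive_tool", "kwargs": {
  "deltas": [
    [[0,0,0,-0.16,0.47,0,40],[0,0,0,-0.16,0.47,0,40],[0,0,0,-0.16,0.47,0,40],[0,0,0,-0.16,0.47,0,40],[0,0,0,0,0,0,40],[0,0,0,0,0,0,40],[0,0,0,0,0,0,40],[0,0,0,0,0,0,40]]
  ]
}}

```text
time_s: 17.95
ee_pos: [0.5145, -0.109, 0.1387]
orientation: [0.459, -2.832, 0.065]
contact_force: [0.8, -0.5, -6.3]
width: 0.0497
```

```bash
python3 -c "
from h import *
avg(8)"
```

```text
t 18.3 sin tilt -0.2733 Tjaw -0.6173 +- 0.0108 F [-0.19 -0.07 -6.51] p [ 0.5151 -0.1085  0.1387]
```

Emit:
{"fn": "drive_tool", "kwargs": {
  "deltas": [
    [[0,0,0,0.16,-0.47,0,40],[0,0,0,0.16,-0.47,0,40],[0,0,0,0.16,-0.47,0,40],[0,0,0,0,0,0,40],[0,0,0,0,0,0,40],[0,0,0,0,0,0,40]]
  ]
}}

```text
time_s: 18.95
ee_pos: [0.5154, -0.1081, 0.1385]
orientation: [0.495, -3.032, 0.018]
contact_force: [0.1, -0.0, -6.2]
width: 0.0497
```

```bash
python3 -c "
from h import *
avg(8)"
```

```text
t 19.3 sin tilt -0.0699 Tjaw -0.1092 +- 0.009 F [ 0.1  -0.23 -6.52] p [ 0.5151 -0.1085  0.1384]
```

Emit:
{"fn": "drive_tool", "kwargs": {
  "deltas": [
    [[0,0,0,0.16,-0.47,0,40],[0,0,0,0.16,-0.47,0,40],[0,0,0,0,0,0,40],[0,0,0,0,0,0,40],[0,0,0,0,0,0,40],[0,0,0,0,0,0,40],[0,0,0,0,0,0,40],[0,0,0,0,0,0,40],[0,0,0,0,0,0,40]]
  ]
}}

```text
time_s: 20.25
ee_pos: [0.5151, -0.1085, 0.1384]
orientation: [-0.494, 3.034, 0.017]
contact_force: [-1.0, 0.6, -6.5]
width: 0.0496
```

```bash
python3 -c "
from h import *
avg(8)"
```

```text
t 20.6 sin tilt 0.0693 Tjaw 0.14 +- 0.016 F [ 0.04 -0.24 -6.49] p [ 0.5151 -0.1085  0.1386]
```

Emit:
{"fn": "drive_tool", "kwargs": {
  "deltas": [
    [[0,0,0,0.16,-0.47,0,40],[0,0,0,0.16,-0.47,0,40],[0,0,0,0.16,-0.47,0,40],[0,0,0,0,0,0,40],[0,0,0,0,0,0,40],[0,0,0,0,0,0,40]]
  ]
}}

```text
time_s: 21.25
ee_pos: [0.5156, -0.1083, 0.1389]
orientation: [-0.462, 2.831, 0.066]
contact_force: [0.0, 0.5, -6.2]
width: 0.05
```

```bash
python3 -c "
from h import *
avg(8)"
```

```text
t 21.6 sin tilt 0.2731 Tjaw 0.6322 +- 0.0115 F [ 0.11  0.03 -6.48] p [ 0.5151 -0.1085  0.1384]
```

M is ambiguous (−0.046 ± 0.012). A ball rolls opposite to the pendulum term, so it should read about −0.087. A sharper test is hysteresis at level: come back to exactly level from each end, where a ball left at the low end shifts the moment by about 0.17 in total.

Emit:
{"fn": "drive_tool", "kwargs": {
  "deltas": [
    [[0,0,0,-0.16,0.47,0,40],[0,0,0,-0.16,0.47,0,40],[0,0,0,-0.16,0.47,0,40],[0,0,0,-0.16,0.47,0,40],[0,0,0,0,0,0,40]]
  ]
}}

```text
time_s: 22.15
ee_pos: [0.5168, -0.1072, 0.1383]
orientation: [0.508, -3.099, 0.002]
contact_force: [0.7, 0.2, -5.8]
width: 0.05
```

```bash
python3 -c "
from h import *
avg(4);avg(4)"
```

```text
t 22.3 sin tilt 0.001 Tjaw -0.0505 +- 0.0295 F [ 0.22 -0.23 -5.89] p [ 0.5148 -0.1089  0.1383]
t 22.5 sin tilt 0.0012 Tjaw -0.0601 +- 0.0113 F [-0.29 -0.02 -6.55] p [ 0.5146 -0.1088  0.1387]
```

Emit:
{"fn": "drive_tool", "kwargs": {
  "deltas": [
    [[0,0,0,-0.16,0.47,0,40],[0,0,0,-0.16,0.47,0,40],[0,0,0,0,0,0,40],[0,0,0,0,0,0,40],[0,0,0,0,0,0,40],[0,0,0,0,0,0,40],[0,0,0,0.16,-0.47,0,40],[0,0,0,0.16,-0.47,0,40],[0,0,0,0,0,0,40]]
  ]
}}

```text
time_s: 23.45
ee_pos: [0.5134, -0.1098, 0.1389]
orientation: [-0.5, 3.099, 0.003]
contact_force: [-0.4, -0.7, -6.3]
width: 0.0497
```

```bash
python3 -c "
from h import *
avg(4);avg(4)"
```

```text
t 23.6 sin tilt -0.0005 Tjaw 0.1321 +- 0.0361 F [ 0.12 -0.19 -6.4 ] p [ 0.5151 -0.1082  0.1389]
t 23.8 sin tilt -0.0011 Tjaw 0.0504 +- 0.0102 F [-0.2  -0.35 -6.77] p [ 0.5154 -0.1083  0.1384]
```

M behaves as if it holds a ball: the moment is −0.058 at level after the + tilt and +0.05 after the − tilt, a sign that neither lag nor pendulum effects can give. I'll set M down and give R the same test as a check.

Emit:
{"fn": "drive_tool", "kwargs": {
  "deltas": [
    [[0,0,-0.3,0,0,0,40],[0,0,-0.7,0,0,0,40],[0,0,-0.8,0,0,0,40],[0,0,-0.6,0,0,0,40],[0,0,-0.35,0,0,0,40],[0,0,-0.15,0,0,0,40],[0,0,-0.06,0,0,0,40],[0,0,-0.04,0,0,0,40],[0,0,-0.02,0,0,0,40],[0,0,0,0,0,0,40]]
  ]
}}

```text
time_s: 24.85
ee_pos: [0.5159, -0.1087, 0.0189]
orientation: [-0.504, 3.099, 0.0]
contact_force: [-1.8, 1.0, 2.5]
width: 0.0495
```

```bash
python3 -c "
from h import *
st()"
```

```text
t 24.85 p [ 0.5159 -0.1087  0.0189] jaw 108.47 zax [ 1.8e-03  3.0e-04 -1.0e+00] F [-1.76  0.99  2.47] T [0.126 0.539 0.013] w 49.5 q [-0.43  0.34  0.65  2.   -0.26  0.88  2.25]
```

Emit:
{"fn": "drive_tool", "kwargs": {
  "deltas": [
    [[0,0,0,0,0,0,87],[0,0,0,0,0,0,87],[0,0,0,0,0,0,87],[0,0,0,0,0,0,87],[0,0,0,0,0,0,87],[0,0,0.5,0,0,0,87],[0,0,0.9,0,0,0,87],[0,0,0.9,0,0,0,87],[0,-0.4,0.7,0,0,-0.3,87],[0,-0.8,0,0,0,-0.5,87],[0.02,-0.9,0,0,0,-0.6,87],[0.02,-0.9,0,0,0,-0.6,87],[0,-0.8,0,0,0,-0.53,87],[0,-0.36,0,0,0,0,87],[0,0,0,0,0,0,87],[0,0,0,0,0,0,87]]
  ]
}}

```text
time_s: 26.45
ee_pos: [0.5166, -0.2745, 0.1375]
orientation: [-0.048, -3.141, -0.001]
contact_force: [-0.6, 0.2, -0.6]
width: 0.087
```

```bash
python3 -c "
from h import *
st([.5175,-.275,.0185])"
```

```text
t 26.45 p [ 0.5166 -0.2745  0.1375] jaw 88.24 zax [-5.e-04  3.e-04 -1.e+00] F [-0.57  0.2  -0.64] T [ 0.022 -0.056 -0.037] w 87.0 q [-0.26  0.34  0.82  1.77 -0.27  1.16  2.18]
units to go [ 0.023 -0.013 -2.974]
```

Emit:
{"fn": "drive_tool", "kwargs": {
  "deltas": [
    [[0.02,-0.01,-0.4,0,0,0,87],[0,0,-0.8,0,0,0,87],[0,0,-0.8,0,0,0,87],[0,0,-0.6,0,0,0,87],[0,0,-0.38,0,0,0,87],[0,0,0,0,0,0,87],[0,0,0,0,0,0,40],[0,0,0,0,0,0,40],[0,0,0,0,0,0,40],[0,0,0,0,0,0,40],[0,0,0,0,0,0,40],[0,0,0.2,0,0,0,40],[0,0,0.4,0,0,0,40],[0,0,0.7,0,0,0,40],[0,0,0.7,0,0,0,40],[0,0,0.6,0,0,0,40],[0,0,0.4,0,0,0,40],[0,0,0,0,0,0,40]]
  ]
}}

```text
time_s: 28.25
ee_pos: [0.5185, -0.276, 0.141]
orientation: [0.048, 3.138, -0.001]
contact_force: [-0.3, -1.2, -5.7]
width: 0.0496
```

```bash
python3 -c "
from h import *
st()"
```

```text
t 28.25 p [ 0.5185 -0.276   0.141 ] jaw 88.23 zax [ 3.6e-03 -8.0e-04 -1.0e+00] F [-0.25 -1.2  -5.67] T [-0.028  0.013 -0.02 ] w 49.6 q [-0.26  0.33  0.83  1.76 -0.27  1.16  2.18]
```

Emit:
{"fn": "drive_tool", "kwargs": {
  "deltas": [
    [[0,0,0,0.02,0.5,0,40],[0,0,0,0.02,0.5,0,40],[0,0,0,0,0,0,40],[0,0,0,0,0,0,40],[0,0,0,0,0,0,40],[0,0,0,0,0,0,40],[0,0,0,-0.02,-0.5,0,40],[0,0,0,-0.02,-0.5,0,40],[0,0,0,0,0,0,40],[0,0,0,0,0,0,40]]
  ]
}}

```text
time_s: 29.25
ee_pos: [0.5171, -0.2751, 0.139]
orientation: [-0.049, -3.141, -0.002]
contact_force: [0.5, -0.7, -5.3]
width: 0.0501
```

```bash
python3 -c "
from h import *
avg(3);avg(4)"
```

```text
t 29.35 sin tilt -0.0007 Tjaw -0.0232 +- 0.016 F [ 0.29 -0.7  -5.76] p [ 0.5179 -0.2749  0.1387]
t 29.55 sin tilt -0.001 Tjaw -0.0027 +- 0.0098 F [-0.02 -0.04 -6.17] p [ 0.5177 -0.2753  0.1383]
```

Emit:
{"fn": "drive_tool", "kwargs": {
  "deltas": [
    [[0,0,0,-0.02,-0.5,0,40],[0,0,0,-0.02,-0.5,0,40],[0,0,0,0,0,0,40],[0,0,0,0,0,0,40],[0,0,0,0,0,0,40],[0,0,0,0,0,0,40],[0,0,0,0.02,0.5,0,40],[0,0,0,0.02,0.5,0,40],[0,0,0,0,0,0,40],[0,0,0,0,0,0,40]]
  ]
}}

```text
time_s: 30.6
ee_pos: [0.5178, -0.2756, 0.138]
orientation: [-0.048, -3.141, 0.002]
contact_force: [0.3, -0.3, -5.9]
width: 0.0502
```

```bash
python3 -c "
from h import *
avg(3);avg(4)"
```

```text
t 30.7 sin tilt 0.0006 Tjaw 0.0643 +- 0.0127 F [ 0.06  0.3  -5.7 ] p [ 0.5169 -0.2758  0.1383]
t 30.9 sin tilt 0.001 Tjaw 0.0029 +- 0.0027 F [ 0.25 -0.17 -5.83] p [ 0.5171 -0.2754  0.1388]
```

R settles to the same moment at level from both sides (−0.003 and +0.003), so it is empty and M holds the ball. I'll put R back and return to M.

Emit:
{"fn": "drive_tool", "kwargs": {
  "deltas": [
    [[0,0,-0.3,0,0,0,40],[0,0,-0.7,0,0,0,40],[0,0,-0.8,0,0,0,40],[0,0,-0.6,0,0,0,40],[0,0,-0.35,0,0,0,40],[0,0,-0.15,0,0,0,40],[0,0,-0.06,0,0,0,40],[0,0,-0.04,0,0,0,40],[0,0,-0.02,0,0,0,40],[0,0,0,0,0,0,40]]
  ]
}}

```text
time_s: 31.95
ee_pos: [0.5173, -0.2746, 0.0213]
orientation: [0.049, 3.141, 0.007]
contact_force: [-17.9, 13.9, 39.2]
width: 0.05
```

```bash
python3 -c "
from h import *
st()"
```

```text
t 31.95 p [ 0.5173 -0.2746  0.0213] jaw 88.2 zax [ 5.0e-04  4.2e-03 -1.0e+00] F [-17.9   13.89  39.25] T [ 3.112  4.015 -0.148] w 50.0 q [-0.18  0.49  0.75  1.86 -0.4   0.95  2.28]
```

It is pressing on the bench a bit, so I'll relieve that by 2 mm before opening.

Emit:
{"fn": "drive_tool", "kwargs": {
  "deltas": [
    [[0,0,0.03,0,0,0,40],[0,0,0.02,0,0,0,40],[0,0,0,0,0,0,40]]
  ]
}}

```text
time_s: 32.25
ee_pos: [0.5177, -0.275, 0.0215]
orientation: [0.048, 3.14, 0.003]
contact_force: [-6.9, 5.5, 9.9]
width: 0.0499
```

```bash
python3 -c "
from h import *
st()"
```

```text
t 32.25 p [ 0.5177 -0.275   0.0215] jaw 88.23 zax [ 9.0e-04  1.7e-03 -1.0e+00] F [-6.86  5.48  9.94] T [1.507 1.519 0.002] w 49.9 q [-0.18  0.49  0.75  1.86 -0.4   0.95  2.28]
```

Emit:
{"fn": "drive_tool", "kwargs": {
  "deltas": [
    [[0,0,0,0,0,0,87],[0,0,0,0,0,0,87],[0,0,0,0,0,0,87],[0,0,0,0,0,0,87],[0,0,0,0,0,0,87],[0,0,0.5,0,0,0,87],[0,0,0.9,0,0,0,87],[0,0,0.9,0,0,0,87],[0,0.4,0.6,0,0,0.3,87],[0,0.8,0,0,0,0.5,87],[-0.03,0.9,0,0,0,0.6,87],[-0.03,0.9,0,0,0,0.6,87],[0,0.8,0,0,0,0.53,87],[0,0.36,0,0,0,0,87],[0,0,0,0,0,0,87],[0,0,0,0,0,0,87]]
  ]
}}

```text
time_s: 33.85
ee_pos: [0.5151, -0.1095, 0.1358]
orientation: [-0.504, 3.101, -0.001]
contact_force: [0.5, -1.4, -0.5]
width: 0.0868
```

```bash
python3 -c "
from h import *
st([.5155,-.1085,.0190])
from bench import arm
c=arm.capture('scene');cv2.imwrite('pics/sc2.png',c['image'])"
```

```text
t 33.85 p [ 0.5151 -0.1095  0.1358] jaw 108.47 zax [ 2.e-04 -3.e-04 -1.e+00] F [ 0.55 -1.41 -0.48] T [ 0.034  0.046 -0.027] w 86.8 q [-0.53  0.17  0.73  1.9  -0.12  1.11  2.14]
units to go [ 0.011  0.025 -2.921]
```

View pics/sc2.png

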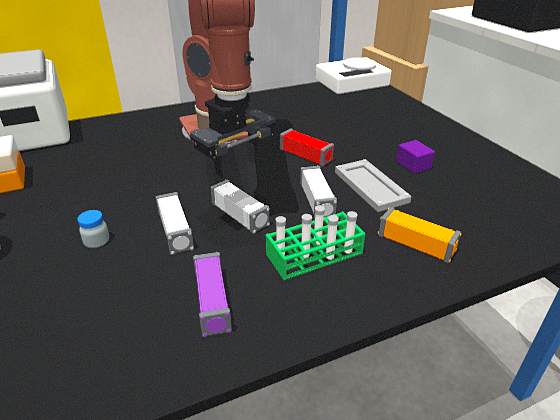

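All three canisters sit where they stood: R at (174,222), M at (240,205) and L at (318,190), with the gripper above M. I'll pick M up and rock it several times.

Emit:
{"fn": "drive_tool", "kwargs": {
  "deltas": [
    [[0.01,0.02,-0.4,0,0,0,87],[0,0,-0.8,0,0,0,87],[0,0,-0.8,0,0,0,87],[0,0,-0.6,0,0,0,87],[0,0,-0.32,0,0,0,87],[0,0,0,0,0,0,87],[0,0,0,0,0,0,40],[0,0,0,0,0,0,40],[0,0,0,0,0,0,40],[0,0,0,0,0,0,40],[0,0,0,0,0,0,40]]
  ]
}}

```text
time_s: 35.0
ee_pos: [0.5158, -0.108, 0.0194]
orientation: [-0.505, 3.1, 0.0]
contact_force: [0.6, 0.6, -0.5]
width: 0.0547
```

```bash
python3 -c "
from h import *
st()"
```

```text
t 35.0 p [ 0.5158 -0.108   0.0194] jaw 108.49 zax [ 8.e-04  2.e-04 -1.e+00] F [ 0.63  0.6  -0.49] T [ 0.06  -0.008 -0.026] w 54.7 q [-0.46  0.35  0.67  2.   -0.28  0.88  2.26]
```

Emit:
{"fn": "drive_tool", "kwargs": {
  "deltas": [
    [[0,0,0.2,0,0,0,40],[0,0,0.4,0,0,0,40],[0,0,0.7,0,0,0,40],[0,0,0.7,0,0,0,40],[0,0,0.6,0,0,0,40],[0,0,0.4,0,0,0,40],[0,0,0,0,0,0,40],[0,0,0,-0.16,0.47,0,40],[0,0,0,-0.16,0.47,0,40],[0,0,0,-0.16,0.47,0,40],[0,0,0,0,0,0,40],[0,0,0,0,0,0,40],[0,0,0,0,0,0,40],[0,0,0,0,0,0,40],[0,0,0,0.16,-0.47,0,40],[0,0,0,0.16,-0.47,0,40],[0,0,0,0.16,-0.47,0,40],[0,0,0,0,0,0,40],[0,0,0,0,0,0,40]]
  ]
}}

```text
time_s: 36.9
ee_pos: [0.515, -0.1081, 0.1394]
orientation: [0.504, -3.101, -0.002]
contact_force: [-0.1, 0.6, -7.4]
width: 0.0498
```

```bash
python3 -c "
from h import *
avg(5)"
```

```text
t 37.1 sin tilt -0.0013 Tjaw 0.0773 +- 0.0211 F [ 0.38 -0.14 -7.24] p [ 0.5158 -0.1078  0.1388]
```

Emit:
{"fn": "drive_tool", "kwargs": {
  "deltas": [
    [[0,0,0,0.16,-0.47,0,40],[0,0,0,0.16,-0.47,0,40],[0,0,0,0.16,-0.47,0,40],[0,0,0,0,0,0,40],[0,0,0,0,0,0,40],[0,0,0,0,0,0,40],[0,0,0,0,0,0,40],[0,0,0,-0.16,0.47,0,40],[0,0,0,-0.16,0.47,0,40],[0,0,0,-0.16,0.47,0,40],[0,0,0,0,0,0,40],[0,0,0,0,0,0,40]]
  ]
}}

```text
time_s: 38.35
ee_pos: [0.5159, -0.1082, 0.1385]
orientation: [-0.505, 3.1, -0.002]
contact_force: [0.3, 0.3, -6.4]
width: 0.0501
```

```bash
python3 -c "
from h import *
avg(5)"
```

```text
t 38.55 sin tilt 0.0011 Tjaw -0.0422 +- 0.0086 F [-0.15 -0.25 -6.25] p [ 0.515  -0.1085  0.139 ]
```

Emit:
{"fn": "drive_tool", "kwargs": {
  "deltas": [
    [[0,0,0,-0.16,0.47,0,40],[0,0,0,-0.16,0.47,0,40],[0,0,0,-0.16,0.47,0,40],[0,0,0,0,0,0,40],[0,0,0,0,0,0,40],[0,0,0,0,0,0,40],[0,0,0,0,0,0,40],[0,0,0,0.16,-0.47,0,40],[0,0,0,0.16,-0.47,0,40],[0,0,0,0.16,-0.47,0,40],[0,0,0,0.16,-0.47,0,40],[0,0,0,0.16,-0.47,0,40],[0,0,0,0.16,-0.47,0,40],[0,0,0,0,0,0,40],[0,0,0,0,0,0,40],[0,0,0,0,0,0,40],[0,0,0,0,0,0,40],[0,0,0,-0.16,0.47,0,40],[0,0,0,-0.16,0.47,0,40],[0,0,0,-0.16,0.47,0,40]]
  ]
}}

```text
time_s: 40.6
ee_pos: [0.5161, -0.1078, 0.1391]
orientation: [0.505, -3.098, 0.002]
contact_force: [-0.4, 0.1, -6.6]
width: 0.05
```

```bash
python3 -c "
from h import *
st([.5395,.2692,.139])"
```

```text
t 40.6 p [ 0.5161 -0.1078  0.1391] jaw 108.51 zax [-0.0024 -0.0015 -1.    ] F [-0.4   0.11 -6.58] T [ 0.039 -0.039  0.026] w 50.0 q [-0.55  0.17  0.75  1.9  -0.13  1.12  2.14]
units to go [ 5.840e-01  9.425e+00 -3.000e-03]
```

M is confirmed again (+0.077 and −0.042 at level) after knocks at both ends. I'll carry it over the cradle.

Emit:
{"fn": "drive_tool", "kwargs": {
  "deltas": [
    [[0,0.3,0,0,0,0,40],[0.05,0.5,0,0,0,-0.2,40],[0.05,0.7,0,0,0,-0.2,40],[0.05,0.8,0,0,0,-0.2,40],[0.05,0.9,0,0,0,-0.2,40],[0.08,0.9,0,0,0,-0.3,40],[0.05,0.9,0,0,0,-0.2,40],[0.05,0.9,0,0,0,-0.2,40],[0.05,0.9,0,0,0,-0.2,40],[0.05,0.8,0,0,0,-0.2,40],[0.05,0.7,0,0,0,-0.2,40],[0.05,0.5,0,0,0,-0.08,40],[0,0.4,0,0,0,0,40],[0,0.22,0,0,0,0,40],[0,0,0,0,0,0,40],[0,0,0,0,0,0,40],[0,0,0,0,0,0,40]]
  ]
}}

```text
time_s: 42.3
ee_pos: [0.539, 0.2671, 0.139]
orientation: [-0.026, 3.141, -0.001]
contact_force: [-0.2, -0.2, -5.6]
width: 0.0495
```

Run:
```python
from h import *
st([.5395,.2692,.139])
from bench import arm
for n in("scene","top"):
    c=arm.capture(n);np.savez(f"{n}3.npz",**{k:np.array(v) for k,v in c.items()})
    cv2.imwrite(f"pics/{n}3.png",c["image"])
s=cv2.imread("pics/scene3.png")
cv2.imwrite("pics/scene3c.png",cv2.resize(s[60:230,270:430],None,fx=3.5,fy=3.5,interpolation=cv2.INTER_CUBIC))
```

```text
t 42.3 p [0.539  0.2671 0.139 ] jaw 90.94 zax [ 2.e-04 -4.e-04 -1.e+00] F [-0.2  -0.19 -5.55] T [ 0.02  -0.137 -0.042] w 49.5 q [-0.99  0.32  0.56  1.72 -0.18  1.16  1.2 ]
units to go [ 0.013  0.052 -0.001]
```

View pics/scene3c.png

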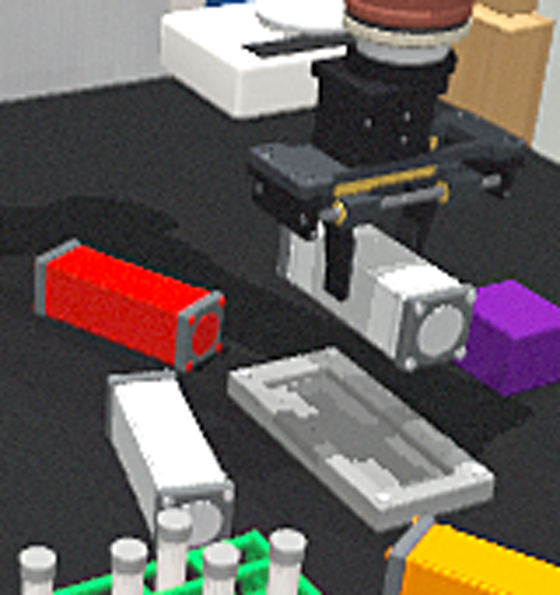

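View pics/top3.png

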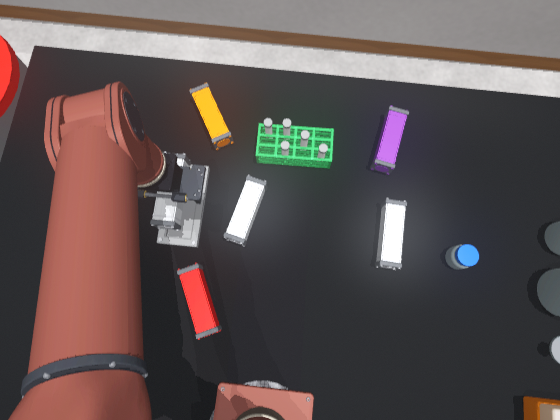

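Run:
```python
from h import *
s=load("scene3.npz")
px=np.array([[400,297],[472,285],[408,370],[472,352]])/3.5+[270,60]-.36
rear=np.array([[288,222],[280,270]])/3.5+[270,60]-.36
yaw=np.radians(.94)
def P(p,pts):
    x,y,z,pit=p
    r=R.from_euler("zy",[yaw,pit]).as_matrix()
    return (np.array(pts)-[0,0,.028])@r.T+[x,y,z+.028]
F=[(.085,-.028,.056),(.085,.028,.056),(.085,-.028,0),(.085,.028,0)]
Rr=[(-.085,-.028,.056),(-.085,-.028,0)]
f=lambda p:np.r_[(proj(s,P(p,F))-px).ravel(),(proj(s,P(p,Rr))-rear).ravel(), (p[3])/.02]
r=least_squares(f,[.54,.268,.12,0]);print(r.x.round(4),r.fun.round(2))
```

```text
[ 0.4916  0.3043  0.0872 -0.0176] [ 3.44  0.8   0.63  0.08 -1.58 -0.85 -2.52 -0.05 -0.39 -2.08  0.28  2.12
 -0.88]
```

Run:
```python
from h import *
s=load("scene3.npz"); im=s["image"]
x0,y0,k=340,100,8
c=cv2.resize(im[y0:y0+75,x0:x0+75],None,fx=k,fy=k,interpolation=cv2.INTER_CUBIC)
r=R.from_euler("z",.0164).as_matrix()
pts=[(a,b,h) for a in(.085,-.085) for b in(-.028,.028) for h in(.056,0)]
q=proj(s,np.array(pts)@r.T+[.539,.267,.120]); print(np.c_[pts,q.round(1)])
for p in q:
    u=((p-[x0,y0]+.5)*k).astype(int); cv2.circle(c,tuple(int(v) for v in u),5,(0,0,255),2)
cv2.imwrite("pics/ov3.png",c)
```

```text
[[ 8.500e-02 -2.800e-02  5.600e-02  3.879e+02  1.450e+02]
 [ 8.500e-02 -2.800e-02  0.000e+00  3.847e+02  1.652e+02]
 [ 8.500e-02  2.800e-02  5.600e-02  4.067e+02  1.406e+02]
 [ 8.500e-02  2.800e-02  0.000e+00  4.031e+02  1.606e+02]
 [-8.500e-02 -2.800e-02  5.600e-02  3.501e+02  1.184e+02]
 [-8.500e-02 -2.800e-02  0.000e+00  3.483e+02  1.372e+02]
 [-8.500e-02  2.800e-02  5.600e-02  3.676e+02  1.149e+02]
 [-8.500e-02  2.800e-02  0.000e+00  3.653e+02  1.335e+02]]
```

View pics/ov3.png

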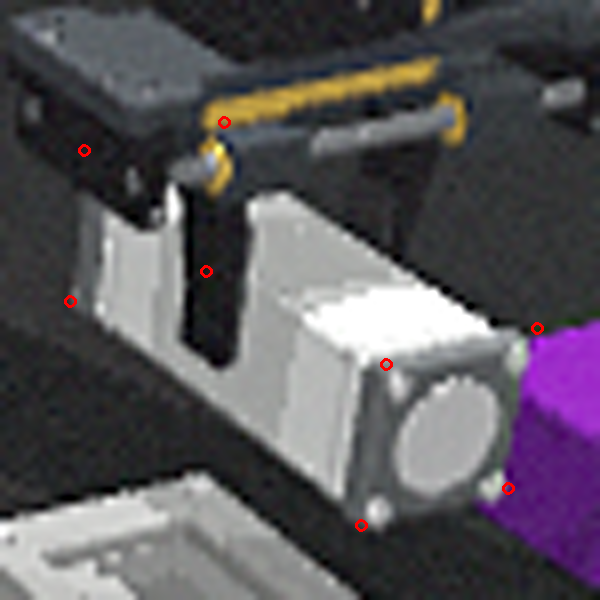

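The overlay agrees to within about 1 px, so the canister is centred in the grip and level, with its underside about 20 mm below the TCP. I'll lower it to just above the rim.

Emit:
{"fn": "drive_tool", "kwargs": {
  "deltas": [
    [[0.01,0.05,-0.3,0,0,0,40],[0,0,-0.6,0,0,0,40],[0,0,-0.6,0,0,0,40],[0,0,-0.5,0,0,0,40],[0,0,-0.25,0,0,0,40],[0,0,-0.1,0,0,0,40],[0,0,0,0,0,0,40],[0,0,0,0,0,0,40]]
  ]
}}

```text
time_s: 43.2
ee_pos: [0.5397, 0.2709, 0.0458]
orientation: [-0.028, 3.14, 0.001]
contact_force: [0.4, 0.7, -6.2]
width: 0.0497
```

Run:
```python
from h import *
st([.5395,.2692,.139])
from bench import arm
c=arm.capture("scene");s=c["image"]
cv2.imwrite("pics/sc4.png",cv2.resize(s[110:220,320:430],None,fx=5,fy=5,interpolation=cv2.INTER_CUBIC))
```

```text
t 43.2 p [0.5397 0.2709 0.0458] jaw 91.04 zax [ 1.2e-03  8.0e-04 -1.0e+00] F [ 0.44  0.69 -6.25] T [ 0.008 -0.043  0.029] w 49.7 q [-0.96  0.43  0.52  1.79 -0.25  0.99  1.25]
units to go [-0.006 -0.043  2.329]
```

View pics/sc4.png

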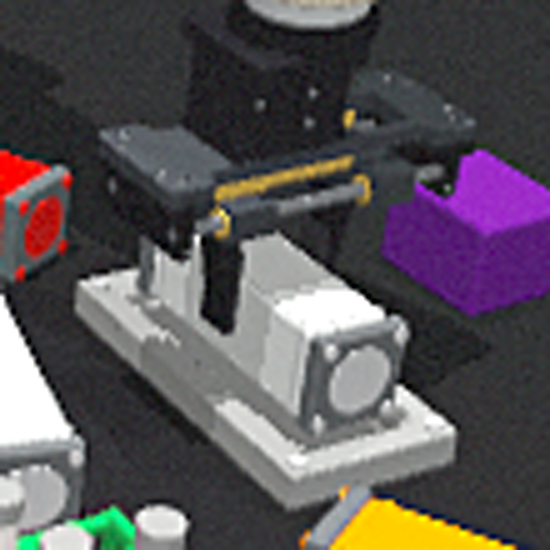

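It is aligned over the pocket. I'll lower it slowly.

Emit:
{"fn": "drive_tool", "kwargs": {
  "deltas": [
    [[0,-0.02,-0.08,0,0,0,40],[0,0,-0.08,0,0,0,40],[0,0,-0.08,0,0,0,40],[0,0,-0.06,0,0,0,40],[0,0,-0.03,0,0,0,40],[0,0,0,0,0,0,40]]
  ]
}}

```text
time_s: 43.85
ee_pos: [0.5389, 0.2698, 0.0315]
orientation: [0.029, -3.141, 0.0]
contact_force: [0.6, -0.3, -6.2]
width: 0.0498
```

Run:
```python
from h import *
st([.5395,.2692,.139])
```

```text
t 43.85 p [0.5389 0.2698 0.0315] jaw 91.04 zax [-3.e-04 -3.e-04 -1.e+00] F [ 0.59 -0.25 -6.2 ] T [ 0.011 -0.082 -0.052] w 49.8 q [-0.95  0.45  0.51  1.8  -0.26  0.96  1.26]
units to go [ 0.014 -0.014  2.688]
```

Underside is now about 11–12 mm up, below the rim, with no contact. I'll continue in small steps.

Emit:
{"fn": "drive_tool", "kwargs": {
  "deltas": [
    [[0,0,-0.03,0,0,0,40],[0,0,-0.03,0,0,0,40],[0,0,-0.02,0,0,0,40],[0,0,0,0,0,0,40]]
  ]
}}

```text
time_s: 44.25
ee_pos: [0.5394, 0.2697, 0.0302]
orientation: [-0.027, 3.141, 0.001]
contact_force: [-6.1, -3.3, 11.7]
width: 0.0497
```

Run:
```python
from h import *
st()
```

```text
t 44.25 p [0.5394 0.2697 0.0302] jaw 91.0 zax [-0.e+00  9.e-04 -1.e+00] F [-6.12 -3.3  11.72] T [-0.552  1.474 -0.03 ] w 49.7 q [-0.95  0.45  0.51  1.8  -0.26  0.96  1.26]
```

Contact came at TCP z = 0.030, which fits the pocket floor. I'll relieve, open and lift clear.

Emit:
{"fn": "drive_tool", "kwargs": {
  "deltas": [
    [[0,0,0.03,0,0,0,40],[0,0,0,0,0,0,87],[0,0,0,0,0,0,87],[0,0,0,0,0,0,87],[0,0,0,0,0,0,87],[0,0,0,0,0,0,87],[0,0,0.4,0,0,0,87],[0,0,0.8,0,0,0,87],[0,0,1,0,0,0,87],[0,0,1,0,0,0,87],[0,0,0.8,0,0,0,87],[-0.4,0.5,0.5,0,0,0,87],[-0.5,0.9,0,0,0,0,87],[-0.5,0.9,0,0,0,0,87],[-0.5,0.9,0,0,0,0,87],[-0.5,0.9,0,0,0,0,87],[-0.5,0.9,0,0,0,0,87],[0,0,0,0,0,0,87],[0,0,0,0,0,0,87]]
  ]
}}

```text
time_s: 46.15
ee_pos: [0.4224, 0.4707, 0.2106]
orientation: [-0.032, 3.141, 0.0]
contact_force: [-0.5, -1.4, 0.4]
width: 0.0865
```

Run:
```python
from h import *
st()
from bench import arm
for n in("scene","top"):
    c=arm.capture(n);np.savez(f"{n}5.npz",**{k:np.array(v) for k,v in c.items()})
    cv2.imwrite(f"pics/{n}5.png",c["image"])
s=cv2.imread("pics/scene5.png")
cv2.imwrite("pics/sc5c.png",cv2.resize(s[140:220,290:420],None,fx=6,fy=6,interpolation=cv2.INTER_CUBIC))
```

```text
t 46.15 p [0.4224 0.4707 0.2106] jaw 91.17 zax [ 6.e-04  1.e-04 -1.e+00] F [-0.5  -1.38  0.44] T [-0.05  -0.051  0.009] w 86.5 q [-1.27  0.32  0.46  1.55 -0.14  1.31  0.8 ]
```

View pics/sc5c.png

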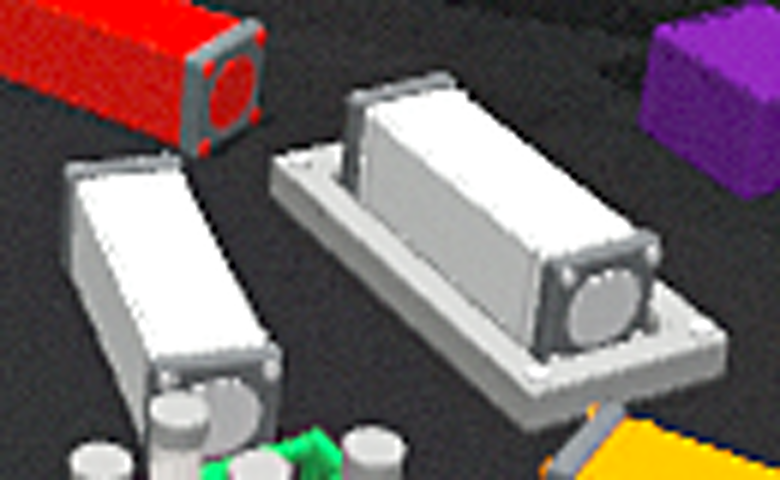

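View pics/top5.png

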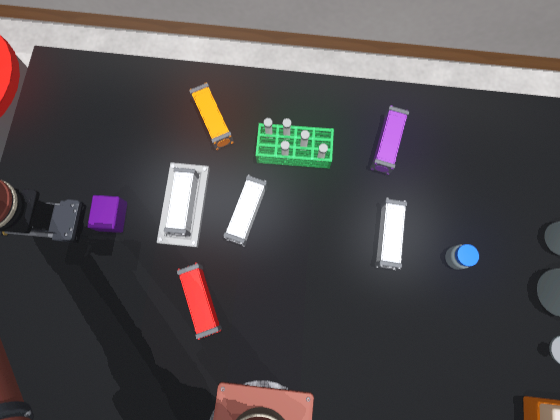

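Canister M sits in the cradle (top view (181,202)), and L and R lie in their old places. I'll check the heights and positions numerically.

Run:
```python
from h import *
t=load("top5.npz");s=load("scene5.npz")
T=[c for c in quads(t["image"],244)];S=[c for c in quads(s["image"],235)]
for p0 in([.5367,.1036,-.2283,.0535],[.5176,-.275,-.0311,.0539],[.5395,.2692,.018,.061]):
    ut=proj(t,[p0[0],p0[1],p0[3]])[0];us=proj(s,[p0[0],p0[1],p0[3]])[0]
    a=min(T,key=lambda c:np.linalg.norm(c[:,0].mean(0)-ut));b=min(S,key=lambda c:np.linalg.norm(c[:,0].mean(0)-us))
    r=fitcan([(t,a),(s,b)],p0);print(np.round(p0,4),"->",r.x.round(4),r.cost/len(r.fun))
```

```text
[ 0.5367  0.1036 -0.2283  0.0535] -> [ 0.5373  0.1017 -0.2318  0.0535] 0.36206522695772
[ 0.5176 -0.275  -0.0311  0.0539] -> [ 0.5176 -0.2749 -0.0349  0.0542] 0.47211870251337545
[0.5395 0.2692 0.018  0.061 ] -> [0.5389 0.2697 0.0303 0.0605] 0.39972258331585075
```

The canister's top is at 0.0605 m against 0.061 m when fully seated, and it is centred within 1 mm. The other two are within 2 mm of where they started. I'll hand it in.

```bash
python3 -c "
from bench import arm
print(arm.close_job())"
```

```text
the job is handed in; nothing more can be done
None
```

The middle canister (start (0.515, −0.108)) holds the ball. It now lies seated in the unloading cradle, and I handed the job in at about 46 s.

**Finding the ball:** I picked up, rocked and put back all three, comparing the wrist moment near zero tilt.
- **Middle canister:** the moment switched between about +0.05 to +0.08 and −0.04 to −0.06 N m, depending on which end had last been low. It did so again on the second pick-up, with further rocking toward both ends.
- **Other two:** they showed no such step. The left one gave 0.01 ± 0.01 N m from a tilt fit, and the right one ±0.003 N m at level.
- **A weak point:** the step was smaller than the roughly ±0.087 N m I expected for the ball. The first tilt test on the middle canister was ambiguous, so I added the level test.

**Last checks from two cameras:**
- **Seated canister:** its top is at 0.0605 m (0.061 m when fully seated), and its centre is within 1 mm of the cradle centre. It measured about 0.7° of yaw relative to the cradle.
- **Other two canisters:** both lie within 2 mm of where they stood.
- **Bystanders:** the jar, rack, box and coloured look-alikes look unmoved in the pictures.

**Set-downs:** while setting the right canister down I pressed it on the bench, with a wrist force of about 39 N straight down (45 N in all). I eased off before letting go. The left one pressed with about 17 N. Seating in the cradle peaked at about 12 N in the readings.

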